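# Pulse the chopper with its spring-return paddle

### The arm

A 6-joint arm with a two-finger parallel gripper is mounted at the origin on a cart in front of the work surface, level with it; the furniture and walls round the work are solid. World frame = base frame: x ahead of the robot, y to its left, z up, the work surface at z = 0. Lengths are in m, angles in degrees, forces in N, time in s.
With the tool pointing down it reaches from about 0.35 to 0.875 m from the base axis. Payload 4.2 kg.
Tool frame: the origin (TCP) lies midway between the tips of the shut fingers; the grasp point (between the pads) lies 19 mm behind it; z points along the fingers, y is the line along which they close (so a half turn about z gives the same grasp; the last joint's range is limited). The gripper opens to 87 mm and grips with 3 to 60 N. Pads are 19 mm wide; open, the fingers measure 117 mm over their backs; the gripper's body (75 mm by 190 mm) begins 51 mm behind the grasp point.
Start: joints at [86.895, 22.042, 0.453, 0, -68.411, -14.817], TCP at [0.192, 0.595, 0.223] pointing down, gripper open.
Joint ranges: [-179.83, 179.83], [-69.29, 118.12], [-61.27, 80.66], [-181.25, 117.63], [-171.15, -9.14], [-177.46, 177.46]. Speed limits (degrees/s): [159.86, 159.86, 180, 180, 180, 180].

### API

Orientations are given as a 3x3 rotation matrix whose columns are the frame's x, y, z axes.
In Python, from station import r, ticket, capture gives the robot as it stands (r), with the cameras as plain functions and the job (ticket).
- The arm moves only by the shell command python3 steer.py FILE, which reads ROWS from the file FILE. ROWS is a JSON list of rows, 1 to 8 of them, each of 7 numbers: the opening from 0.0 (shut) to 1.0 (fully open), then dx, dy, dz in shares of 100 cm (1.0 is 100 cm), then a rotation vector rx, ry, rz in fractions of the full range, 1 being pi/2 rad; each row is the pose to reach, as a shift and turn from the pose commanded when the command began, along the tool's axes at that moment; what a row does not reach only later rows make up. A row lasts 1/10 s, in which the tool goes at most 0.05 m and 8.59 degrees, less where a joint would pass 70% of its speed; a pose out of reach is approached as far as the arm can. The fingers move at their own pace and stop on an object; the grip force is fixed at half the most. Time passes only in rows, so rows that do not move let the fingers close. It prints the time, the measured TCP pose, the force, the opening and the grip force at its end. A shift or turn number past 1, either way, is cut back to 1. Input that does not fit is refused with a message, and nothing moves.
- r.sense(): the state, without advancing time (a new reading comes with each control period).
- capture(name): name is "scene" or "side" or "wrist"; returns a dict with "pixels" (420x560x3 uint8, red, green, blue), "z_map" (420x560 float32, m along the optical axis (not along the pixel's ray), 0 where there is no reading), "K" (3x3 intrinsics, pixels), "world_from_camera" (4x4, takes a point from camera to world coordinates). Camera axes: x right, y up, looking along -z (the intrinsics and any distortion apply to the point x, -y, -z); pixel columns grow to the right and rows downward; lengths in m; the calibration is good to about 2 mm. The wrist camera is an equidistant fisheye: a pixel r from the principal point sees the ray r / f radians off the axis. A picture is of the moment at which its call begins.
- ticket.finish_job(): hands the job in; it is judged then, once.
The state is a dict: "time_s": time; "joints": joint angles; "joint_velocities": joint speeds; "effort": joint torques, N m; "tcp_pos": TCP position; "ee_rot": TCP orientation; "wrist_force": force on the tool from outside, world axes, zero at the start; "moment": the same for the moment, N m; "gripper_width": opening from 0.0 (shut) to 1.0 (fully open); "gripper_force": force on a finger pad.
Only numpy, scipy, OpenCV 4.12 (cv2) and the standard library are available. Lean on these libraries where they do the work, as an engineer would, in place of code of your own. Each camera call takes 0.05 s, during which the arm holds its last target. There are 200 camera calls.

### The job

Give the mini chopper a short pulse: of the two spring switches on its deck, push the wide flat paddle right over towards the bowl, hold it there for about a second, then let go so that it springs back upright. Never swing the paddle away from the bowl (that is reverse), and leave the slim round switch beside it alone.

Things in the scene. Friction and masses are not known exactly. Their poses are not given: they have to be found in the camera images.
- chopper: white mini chopper, 241 x 150 mm, fixed to the worktop. Origin: centre of its underside; x axis level, from switch deck to bowl (up to 45 deg either side of straight ahead), z up. Deck: x -118 to -2 mm, top 50 mm up. Clear round bowl with grey lid, 132 mm across, 101 mm high, at x = +55. Two black switches at x = -62, y = +40 and -40 mm, either way round, each on a 50 x 44 x 4 mm steel plate.
- pulse_paddle_top (a point): centre of the top edge of the wide switch paddle: a flat upright black plate, 10 mm thick (along the chopper's x), 32 mm wide (along its y), 50 mm high from its hinge. Upright, this point is 106 mm above the worktop and the hinge 56 mm. The point's axes turn with the paddle and equal the chopper's when it is upright.
- pulse_paddle (a joint): angle of the wide paddle in rad: 0 upright (rest), positive leaning towards the bowl, negative away from it; stops at -0.42 and +0.42. Hinge along the chopper's y axis. A spring of 0.5 N m/rad brings it back upright in about 0.3 s when let go; pushed 35 mm above the hinge it takes about 6 N to reach the stop.
- slim_switch (a joint): angle of the slim switch in rad: 0 upright (rest), positive leaning towards the bowl; same hinge direction, spring and stops. It is a round black stick 8 mm thick with an 11 mm ball end, top 106 mm above the worktop, 80 mm beside the paddle.

How it is judged (in metres and radians):
On the way, in this order (a step that is already met when the one before it is completed fails the run):
1. the wide paddle is pushed over towards the bowl, past 0.3 rad, and held there for 0.7 s (value of joint pulse_paddle above 0.3 rad), for 0.7 s.
2. the paddle is back upright, let go (value of joint pulse_paddle between -0.1 and 0.1 rad), for 0.2 s.
At the end, for the whole second after the job is handed in: both switches stand upright, within 0.1 rad of their middle (all of step 2 and value of joint slim_switch between -0.1 and 0.1 rad); the robot touches nothing.
It fails at once if the paddle is swung away from the bowl by more than 0.2 rad (value of joint pulse_paddle below -0.2 rad).
It fails at once if the slim switch is moved more than 0.2 rad either way (value of joint slim_switch above 0.2 rad or value of joint slim_switch below -0.2 rad).
It also fails if it takes over 32 s, if anything falls off the work surface, if the arm or the gripper's body presses on something with over 40 N, if the wrist force passes 120 N, or if a joint passes its speed limit or range.

## Working session

There is one attempt and no reset: what is moved stays moved. The work goes in short steps, Python scripts to look and compute and a shell command to move; the robot and the scene stay as the last step left them, time stands still between calls to the robot, and variables do not carry over. Pictures are saved under pics/ and viewed, at most 10 in all, crops included, and the job is handed in when it is done.

```bash
ls; mkdir -p pics; python3 - <<'E'
from station import r, ticket, capture
import cv2,numpy as np
s=r.sense();print(s['time_s'],s['tcp_pos'],s['ee_rot'],s['gripper_width'])
for n in("scene","side"):
    c=capture(n);cv2.imwrite(f"pics/{n}0.png",c["pixels"][:,:,::-1]);np.savez(f"/tmp/{n}.npz",**c)
    print(n,c["K"],c["world_from_camera"])
E
```

```text
pics
station.py
steer.py
0.0 [0.19211838 0.59410752 0.22148739] [[ 9.51420560e-01 -3.07893788e-01 -5.77077766e-04]
 [-3.07894319e-01 -9.51418387e-01 -2.03516528e-03]
 [ 7.75723502e-05  2.11397706e-03 -9.99997763e-01]] 1.0029392846047878
scene [[449.7261998    0.         282.66738542]
 [  0.         449.7261998  212.44895346]
 [  0.           0.           1.        ]] [[-0.75072964  0.49394904 -0.4386563   0.12073612]
 [-0.66058909 -0.56654466  0.49259436  0.50378952]
 [-0.00520187  0.65957675  0.75161922  0.734987  ]
 [ 0.          0.          0.          1.        ]]
side [[380.65881935   0.         278.1151557 ]
 [  0.         380.65881935 210.89422899]
 [  0.           0.           1.        ]] [[ 0.9993904  -0.03082074  0.01639874  0.51310988]
 [ 0.02770845  0.41448357 -0.90963488 -0.69055305]
 [ 0.02123861  0.90953474  0.4150849   0.43515863]
 [ 0.          0.          0.          1.        ]]
```

View pics/scene0.png

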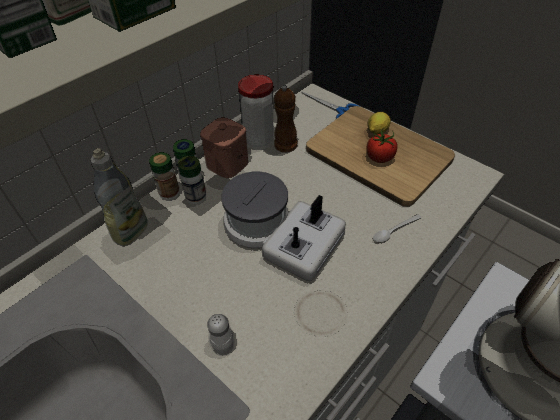

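View pics/side0.png

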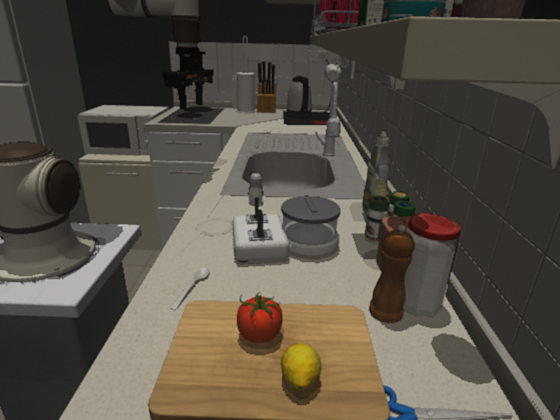

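The scene view shows the wide paddle near (317,210) and the slim switch at (295,240), with the grey lid at (255,195). In the side view the nearer switch, at (262,225), is the paddle. Next I'll measure both views.

```bash
cat > h.py <<'E'
import numpy as np,cv2
def cloud(c):
    K=c["K"];T=c["world_from_camera"];z=c["z_map"]
    v,u=np.mgrid[:z.shape[0],:z.shape[1]]
    p=np.stack([(u-K[0,2])/K[0,0]*z,-(v-K[1,2])/K[1,1]*z,-z],-1)
    return p@T[:3,:3].T+T[:3,3]
E
python3 - <<'E'
from h import *
for n,box in(("scene",(215,160,355,285)),("side",(225,165,350,270))):
    c=np.load(f"/tmp/{n}.npz");P=cloud(c);px=c["pixels"]
    x0,y0,x1,y1=box;m=np.zeros(px.shape[:2],bool);m[y0:y1,x0:x1]=1
    m&=c["z_map"]>0
    g=px.max(2);h=P[...,2]
    if n=="scene":
        w=(m&(g>110)&(abs(h-.05)<.004)).astype(np.uint8)
        pts=P[w>0][:,:2].astype(np.float32);print("deck",cv2.minAreaRect(pts),len(pts))
    lid=m&(h>.092)&(g>45)&(g<130)
    q=P[lid]; print(n,"lid",len(q),cv2.minEnclosingCircle(q[:,:2].astype(np.float32)),np.median(q[:,2]))
    b=(m&(g<50)&(h>.06)&(h<.12)).astype(np.uint8)
    k,L,st,ce=cv2.connectedComponentsWithStats(b)
    for i in range(1,k):
        if st[i,4]>25:
            q=P[L==i];t=q[q[:,2]>q[:,2].max()-.012]
            print(n,st[i],q.mean(0).round(4),"zmax",q[:,2].max().round(4),"top",t.mean(0).round(4),cv2.minAreaRect(q[:,:2].astype(np.float32)))
    cv2.imwrite(f"pics/{n}1.png",cv2.resize(px[y0:y1,x0:x1,::-1],None,fx=5,fy=4.5,interpolation=cv2.INTER_CUBIC)[:600,:800])
E
```

```text
deck ((0.45419907569885254, 0.06615954637527466), (0.10996001213788986, 0.14629018306732178), 9.842205047607422) 2223
scene lid 2497 ((0.5364694595336914, 0.07235196977853775), 0.09989354759454727) 0.09753272859740902
scene [309 195  13  27 217] [0.4566 0.0302 0.0876] zmax 0.1081 top [0.4577 0.0289 0.1038] ((0.4589053690433502, 0.026879772543907166), (0.010282210074365139, 0.034896135330200195), 7.327735424041748)
scene [223 198  65  25 225] [0.5282 0.1191 0.0892] zmax 0.0964 top [0.529  0.1211 0.0904] ((0.5357369184494019, 0.11306583136320114), (0.12471964210271835, 0.04858691990375519), 49.00615692138672)
scene [291 227   8  20  95] [0.4446 0.106  0.0818] zmax 0.1067 top [0.4446 0.106  0.1024] ((0.44504767656326294, 0.10650277137756348), (0.013446122407913208, 0.009466360323131084), 44.65386962890625)
side lid 1178 ((0.5387790203094482, 0.07833453267812729), 0.09691658616065979) 0.09789085022679261
side [254 197   9  38 163] [0.4581 0.0435 0.0851] zmax 0.1067 top [0.4586 0.0423 0.1017] ((0.4557196795940399, 0.05717611685395241), (0.009263252839446068, 0.09879548847675323), 9.523933410644531)
side [282 210  27  13  82] [0.5354 0.0353 0.0886] zmax 0.0934 top [0.5357 0.035  0.0887] ((0.5312409400939941, 0.04076564311981201), (0.013799804262816906, 0.07440010458230972), 48.540306091308594)
side [310 214  29  10  88] [0.5969 0.029  0.0891] zmax 0.0944 top [0.5969 0.029  0.0891] ((0.5999063849449158, 0.031813912093639374), (0.0700780525803566, 0.01178322359919548), 26.883394241333008)
```

View pics/scene1.png

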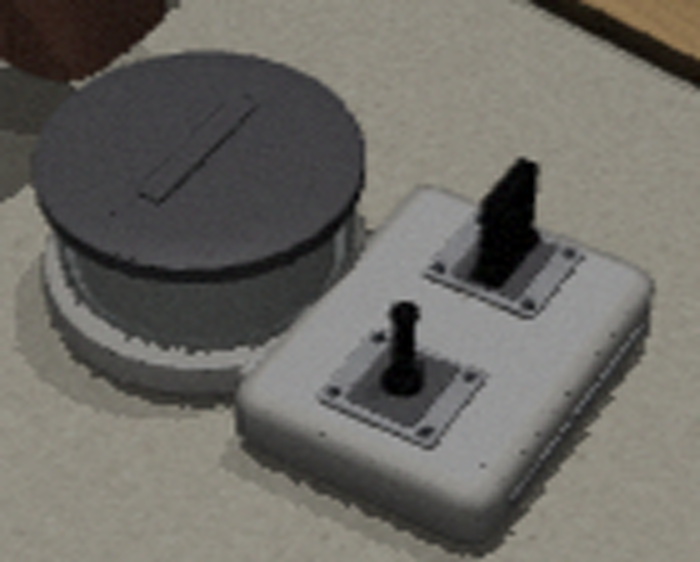

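The paddle stands at about (0.459, 0.027), top 0.106. The slim switch is 77 mm to its left, and the chopper's yaw is about 10°, since the deck edge, switch line and bowl direction agree. The plan is to shut the fingers, line tool x up with the chopper's x, and come down behind the paddle.

```bash
cat >> h.py <<'E'
YAW=np.radians(10.);AX=np.array([np.cos(YAW),np.sin(YAW),0]);AY=np.array([-AX[1],AX[0],0]);PAD=np.array([.459,.0268,0])
def plan(s,dx,dy,z):
    R=np.array(s["ee_rot"]);p=np.array(s["tcp_pos"])
    t=PAD+dx*AX+dy*AY+[0,0,z]
    from scipy.spatial.transform import Rotation as Q
    G=np.c_[AX,-AY,[0,0,-1]]
    q=p-PAD
    print("now along/across/z",(q@AX).round(4),(q@AY).round(4),p[2].round(4),"shift",(R.T@(t-p)).round(4),"rot",np.degrees(Q.from_matrix(R.T@G).as_rotvec()).round(2),"F",np.round([s["wrist_force"]@AX,s["wrist_force"]@AY,s["wrist_force"][2]],1),"t",s["time_s"])
E
python3 -c "
from h import *;from station import r, ticket, capture
plan(r.sense(),-.045,0,.22)"
```

```text
now along/across/z -0.1643 0.6051 0.2216 shift [0.3888 0.4787 0.0025] rot [ 1.100e-01  2.000e-02 -2.793e+01] F [-0.2 -0.2  0.1] t 0.1
```

The manual's scale: turns go in shares of pi/2 rad. Converting my numbers, -15 degrees / 90 = -0.1667.

```bash
echo '[[0, 0.03, 0.035, 0, 0, 0, -0.0222], [0, 0.06, 0.07, 0, 0, 0, -0.0444], [0, 0.09, 0.11, 0, 0, 0, -0.0667], [0, 0.12, 0.148, 0, 0, 0, -0.0889], [0, 0.15, 0.185, 0, 0, 0, -0.1222], [0, 0.18, 0.222, 0, 0, 0, -0.1444], [0, 0.21, 0.259, 0, 0, 0, -0.1667], [0, 0.21, 0.259, 0, 0, 0, -0.1667]]' > path.dat && python3 steer.py path.dat; python3 -c "
from h import *;from station import r, ticket, capture
plan(r.sense(),-.045,0,.22)"
```

```text
time_s: 0.9
tcp_pos: [0.3125, 0.2789, 0.2223]
ee_rot: [[0.998, -0.056, -0.001], [-0.056, -0.998, -0.001], [-0.001, 0.002, -1.0]]
wrist_force: [0.1, 0.4, 0.5]
gripper_width: 0.359
gripper_force: 0.0
now along/across/z -0.1005 0.2737 0.2223 shift [0.1164 0.2538 0.0025] rot [  0.08   0.08 -13.19] F [0.2 0.4 0.5] t 0.9
```

To row units: -13 degrees / 90 = -0.1444.

```bash
echo '[[0, 0.02, 0.04, 0, 0, 0, -0.0222], [0, 0.04, 0.08, 0, 0, 0, -0.0444], [0, 0.06, 0.12, 0, 0, 0, -0.0778], [0, 0.08, 0.16, 0, 0, 0, -0.1], [0, 0.1, 0.2, 0, 0, 0, -0.1222], [0, 0.116, 0.253, 0, 0, 0, -0.1444], [0, 0.116, 0.253, 0, 0, 0, -0.1444], [0, 0.116, 0.253, 0, 0, 0, -0.1444]]' > path.dat && python3 steer.py path.dat; python3 - <<'E'
from h import *;from station import r, ticket, capture
plan(r.sense(),-.045,0,.086)
import cv2
c=capture("wrist");cv2.imwrite("pics/w1.png",c["pixels"][:,:,::-1])
c=capture("scene");cv2.imwrite("pics/s2.png",c["pixels"][:,:,::-1])
E
```

```text
time_s: 1.7
tcp_pos: [0.4155, 0.024, 0.2222]
ee_rot: [[0.985, 0.171, -0.001], [0.171, -0.985, -0.0], [-0.001, -0.0, -1.0]]
wrist_force: [0.5, 0.1, -1.1]
gripper_width: 0.004
gripper_force: 0.0
now along/across/z -0.0433 0.0048 0.2222 shift [-0.0015  0.0048  0.1362] rot [-0.    0.04 -0.13] F [ 0.5 -0.  -1.1] t 1.7
```

View pics/w1.png

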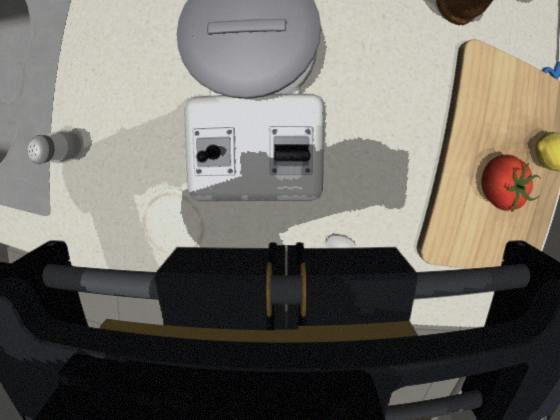

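View pics/s2.png

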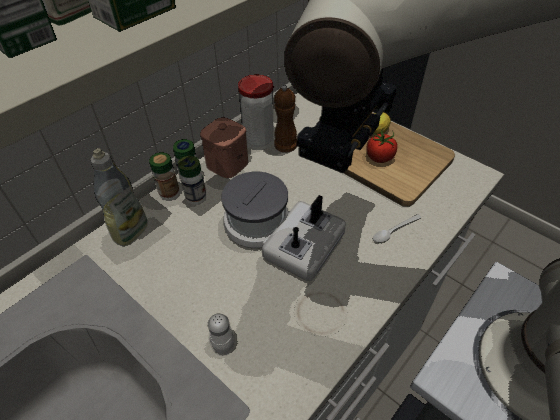

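The wrist view shows the deck square to the tool, with the paddle at (292,153), the slim switch at (208,154) and the shut fingers at column 286. The scene view shows nothing disturbed. I'll cast the wrist rays as a cross-check.

```bash
python3 - <<'E'
from h import *;from station import r, ticket, capture
c=capture("wrist");K=c["K"];T=c["world_from_camera"];g=c["pixels"].max(2)
m=np.zeros(g.shape,np.uint8);m[140:168,265:320]=(g[140:168,265:320]<22)
k,L,st,ce=cv2.connectedComponentsWithStats(m);i=1+st[1:,4].argmax();print(st[i],ce[i])
x,y,w,h,_=st[i]
def cast(u,v,z):
    a=(u-K[0,2])/K[0,0];b=(v-K[1,2])/K[1,1];t=np.hypot(a,b)
    d=T[:3,:3]@np.array([a/t*np.sin(t),-b/t*np.sin(t),-np.cos(t)])
    p=T[:3,3]+d*(z-T[2,3])/d[2];q=p-PAD;return p.round(4),(q@AX).round(4),(q@AY).round(4)
print("cam",T[:3,3].round(3))
for uv in((x,y),(x+w,y),(x,y+h),(x+w,y+h)):print(uv,cast(*uv,.106))
zz=cloud(c)
E
```

```text
[277 146  33   7 181] [293.67403315 148.38121547]
cam [0.488 0.037 0.385]
(np.int32(277), np.int32(146)) (array([0.4679, 0.0417, 0.106 ]), np.float64(0.0113), np.float64(0.0131))
(np.int32(310), np.int32(146)) (array([0.4729, 0.0139, 0.106 ]), np.float64(0.0115), np.float64(-0.0151))
(np.int32(277), np.int32(153)) (array([0.4619, 0.0406, 0.106 ]), np.float64(0.0053), np.float64(0.0131))
(np.int32(310), np.int32(153)) (array([0.467 , 0.0128, 0.106 ]), np.float64(0.0054), np.float64(-0.0152))
```

```bash
echo '[[0, -0.001, 0.005, 0.04, 0, 0, 0], [0, -0.001, 0.005, 0.08, 0, 0, 0], [0, -0.001, 0.005, 0.115, 0, 0, 0], [0, -0.001, 0.005, 0.136, 0, 0, 0], [0, -0.001, 0.005, 0.136, 0, 0, 0], [0, -0.001, 0.005, 0.136, 0, 0, 0]]' > path.dat && python3 steer.py path.dat >/dev/null; python3 - <<'E'
from h import *;from station import r, ticket, capture
plan(r.sense(),-.018,0,.086)
import cv2
c=capture("side");cv2.imwrite("pics/d1.png",cv2.resize(c["pixels"][120:280,180:360,::-1],None,fx=4,fy=3.7))
E
```

```text
now along/across/z -0.0436 0.0019 0.0871 shift [0.0255 0.0021 0.0011] rot [ 0.02 -0.03  0.24] F [ 1.2  0.2 -0. ] t 2.45
```

View pics/d1.png

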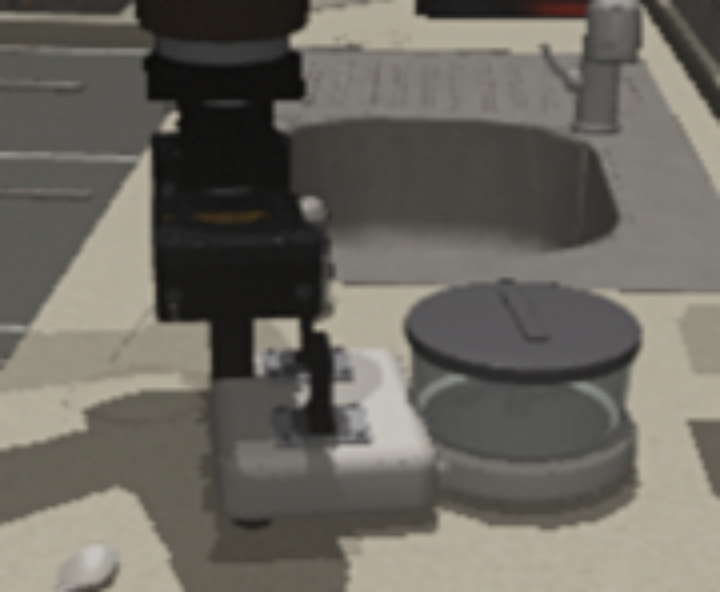

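The fingers hang behind the paddle, at about (232,350) against (318,380), with the tip at paddle height. The gripper body is well above it. Now I'll advance.

```bash
echo '[[0, 0.01, 0.002, 0.001, 0, 0, 0], [0, 0.018, 0.002, 0.001, 0, 0, 0], [0, 0.024, 0.002, 0.001, 0, 0, 0], [0, 0.024, 0.002, 0.001, 0, 0, 0]]' > path.dat && python3 steer.py path.dat >/dev/null;python3 -c "
from h import *;from station import r, ticket, capture
plan(r.sense(),-.008,0,.086)"
echo '[[0, 0.003, 0, 0, 0, 0, 0], [0, 0.006, 0, 0, 0, 0, 0], [0, 0.006, 0, 0, 0, 0, 0]]' > path.dat && python3 steer.py path.dat >/dev/null;python3 -c "
from h import *;from station import r, ticket, capture
plan(r.sense(),-.003,0,.086)"
```

```text
now along/across/z -0.0188 -0.0011 0.086 shift [ 0.0108 -0.0011 -0.    ] rot [-0.01 -0.09  0.05] F [ 0.8 -1.2 -0.4] t 2.9
now along/across/z -0.014 -0.0012 0.0856 shift [ 0.011  -0.0012 -0.0004] rot [ 0.   -0.01  0.07] F [-0.   0.9 -0.2] t 3.2
```

```bash
P='from h import *;from station import r, ticket, capture
plan(r.sense(),0,0,.086)'
echo '[[0, 0.003, 0, 0, 0, 0, 0], [0, 0.003, 0, 0, 0, 0, 0], [0, 0.003, 0, 0, 0, 0, 0]]' > path.dat && python3 steer.py path.dat >/dev/null;python3 -c "$P"
echo '[[0, 0.003, 0, 0, 0, 0, 0], [0, 0.003, 0, 0, 0, 0, 0], [0, 0.003, 0, 0, 0, 0, 0]]' > path.dat && python3 steer.py path.dat >/dev/null;python3 -c "$P"
echo '[[0, 0.003, 0, 0, 0, 0, 0], [0, 0.003, 0, 0, 0, 0, 0], [0, 0.003, 0, 0, 0, 0, 0]]' > path.dat && python3 steer.py path.dat >/dev/null;python3 -c "$P"
```

```text
now along/across/z -0.0117 -0.0012 0.0854 shift [ 0.0117 -0.0012 -0.0006] rot [0.01 0.05 0.07] F [-1.  -0.1  1.1] t 3.5
now along/across/z -0.0087 -0.0013 0.0855 shift [ 0.0087 -0.0013 -0.0006] rot [0.01 0.06 0.07] F [-3.7  0.3  2. ] t 3.8
now along/across/z -0.0058 -0.0012 0.0853 shift [ 0.0058 -0.0012 -0.0007] rot [0.01 0.07 0.07] F [-3.9 -0.6  2.6] t 4.1
```

```bash
P='from h import *;from station import r, ticket, capture
plan(r.sense(),0,0,.086)'
for i in 1; do echo '[[0, 0.002, 0, 0, 0, 0, 0], [0, 0.002, 0, 0, 0, 0, 0]]' > path.dat && python3 steer.py path.dat >/dev/null;python3 -c "$P";done
echo '[[0, 0.002, 0, 0, 0, 0, 0], [0, 0.002, 0, 0, 0, 0, 0]]' > path.dat && python3 steer.py path.dat >/dev/null;python3 - <<'E'
from h import *;from station import r, ticket, capture
plan(r.sense(),0,0,.086)
c=capture("side");cv2.imwrite("pics/d2.png",cv2.resize(c["pixels"][180:260,220:320,::-1],None,fx=7,fy=7,interpolation=cv2.INTER_CUBIC))
E
```

```text
now along/across/z -0.004 -0.0013 0.0852 shift [ 0.004  -0.0013 -0.0008] rot [0.01 0.11 0.06] F [-5.2  0.7  1.5] t 4.3
now along/across/z -0.0025 -0.0013 0.085 shift [ 0.0025 -0.0013 -0.001 ] rot [0.02 0.17 0.05] F [-5.6 -0.1  1.5] t 4.5
```

View pics/d2.png

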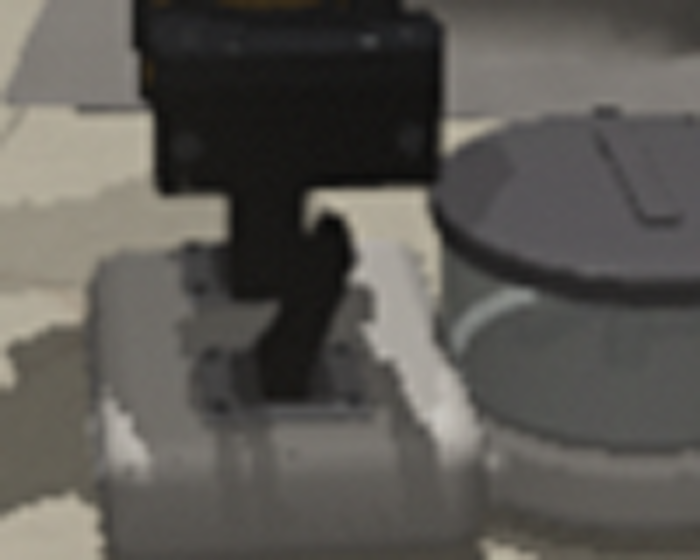

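The side view shows the paddle leaning towards the bowl, from its base at (285,395) to its top at (330,225), with no stop felt yet. I'll push on until the stop shows as a rise in force.

```bash
P='from h import *;from station import r, ticket, capture
plan(r.sense(),0,0,.086)'
echo '[[0, 0.002, 0, 0, 0, 0, 0], [0, 0.002, 0, 0, 0, 0, 0]]' > path.dat && python3 steer.py path.dat >/dev/null;python3 -c "$P"
echo '[[0, 0.002, 0, 0, 0, 0, 0], [0, 0.002, 0, 0, 0, 0, 0]]' > path.dat && python3 steer.py path.dat >/dev/null;python3 -c "$P"
```

```text
now along/across/z -0.0011 -0.0013 0.0847 shift [ 0.0011 -0.0013 -0.0013] rot [0.02 0.25 0.03] F [-7.1 -0.2  0.7] t 4.75
now along/across/z -0.0004 -0.0014 0.0845 shift [ 0.0004 -0.0014 -0.0015] rot [0.03 0.41 0.01] F [-9.1  1.8  2.9] t 4.95
```

```bash
P='from h import *;from station import r, ticket, capture
plan(r.sense(),0,0,.086)'
echo '[[0, 0.002, 0, 0, 0, 0, 0], [0, 0.002, 0, 0, 0, 0, 0], [0, 0.002, 0, 0, 0, 0, 0], [0, 0.002, 0, 0, 0, 0, 0], [0, 0.002, 0, 0, 0, 0, 0], [0, 0.002, 0, 0, 0, 0, 0], [0, 0.002, 0, 0, 0, 0, 0], [0, 0.002, 0, 0, 0, 0, 0]]' > path.dat && python3 steer.py path.dat >/dev/null;python3 - <<'E'
from h import *;from station import r, ticket, capture
plan(r.sense(),0,0,.086)
c=capture("side");cv2.imwrite("pics/d3.png",cv2.resize(c["pixels"][180:260,220:320,::-1],None,fx=7,fy=7,interpolation=cv2.INTER_CUBIC))
E
echo '[[0, 0, 0, 0, 0, 0, 0], [0, 0, 0, 0, 0, 0, 0]]' > path.dat && python3 steer.py path.dat>/dev/null
```

```text
now along/across/z -0.0002 -0.0015 0.0844 shift [ 0.0002 -0.0015 -0.0016] rot [ 0.04  0.61 -0.  ] F [-11.3   3.1   6.1] t 5.75
```

View pics/d3.png

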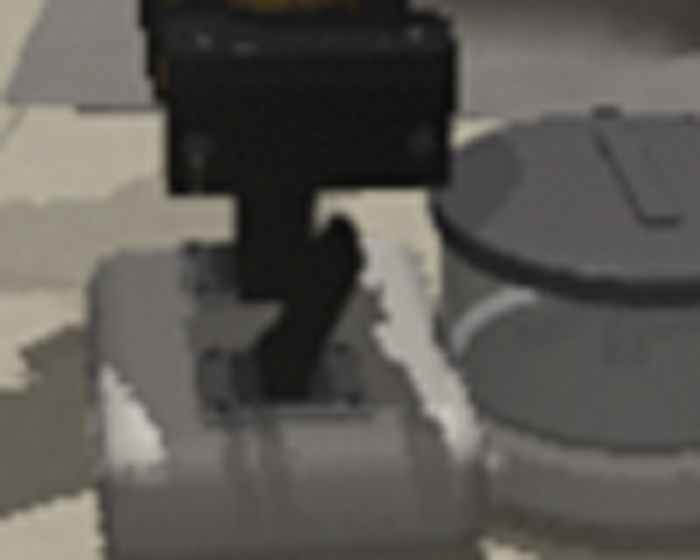

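The paddle now leans further, with its top at (340,225). The TCP has stopped while the force rises, so it is on the stop, and it has been held there for over a second. I'll back off steadily so it doesn't overshoot, then rise.

```bash
echo '[[0, -0.004, 0, 0, 0, 0, 0], [0, -0.008, 0, 0, 0, 0, 0], [0, -0.012, 0, 0, 0, 0, 0], [0, -0.016, 0, 0, 0, 0, 0], [0, -0.02, 0, 0, 0, 0, 0], [0, -0.03, 0, 0, 0, 0, 0], [0, -0.045, 0, 0, 0, 0, 0], [0, -0.06, 0, 0, 0, 0, 0]]' > path.dat && python3 steer.py path.dat && echo '[[0, 0, 0, -0.03, 0, 0, 0], [0, 0, 0, -0.07, 0, 0, 0], [0, 0, 0, -0.1, 0, 0, 0], [0, 0, 0, -0.12, 0, 0, 0], [0, 0, 0, -0.12, 0, 0, 0], [0, 0, 0, -0.12, 0, 0, 0]]' > path.dat && python3 steer.py path.dat; python3 - <<'E'
from h import *;from station import r, ticket, capture
plan(r.sense(),0,0,.086)
a=capture("side")["pixels"][170:270,220:340,::-1];b=capture("scene")["pixels"][180:280,250:350,::-1]
cv2.imwrite("pics/f.png",np.hstack([cv2.resize(a,(400,400)),cv2.resize(b,(400,400))]))
E
```

```text
time_s: 6.8
tcp_pos: [0.4049, 0.0163, 0.0858]
ee_rot: [[0.985, 0.175, 0.002], [0.175, -0.985, 0.001], [0.002, -0.001, -1.0]]
wrist_force: [0.1, 0.3, 0.2]
gripper_width: 0.007
gripper_force: 0.0
time_s: 7.4
tcp_pos: [0.4047, 0.0163, 0.2057]
ee_rot: [[0.985, 0.175, 0.002], [0.175, -0.985, 0.001], [0.002, -0.001, -1.0]]
wrist_force: [-0.4, -0.3, -1.5]
gripper_width: 0.007
gripper_force: 0.0
now along/across/z -0.0553 -0.0009 0.2057 shift [ 0.0551 -0.0008  0.1198] rot [-0.05 -0.11  0.08] F [-0.4 -0.2 -1.5] t 7.4
```

View pics/f.png

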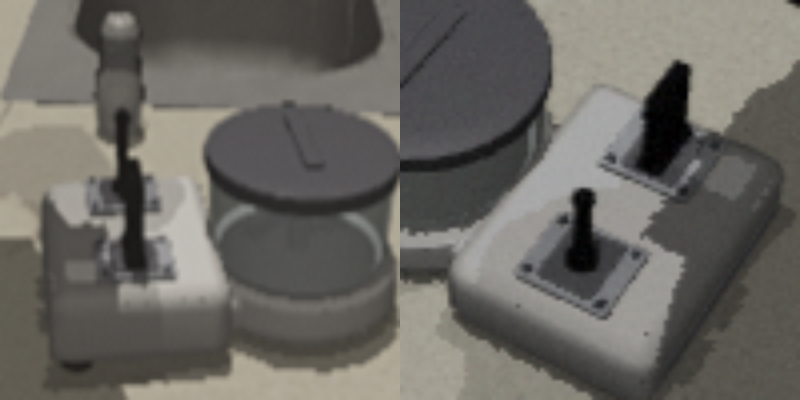

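Both switches stand upright (paddle at (133,215) in the left crop, slim switch at (583,230) in the right), and the gripper is clear.

```bash
python3 -c "
from station import r, ticket, capture
print(ticket.finish_job())"
```

```text
the job is handed in; nothing more can be done
None
```

I pushed the wide paddle over to its stop towards the bowl, held it there for over a second and let it spring back upright; the slim switch was left alone, and the job is handed in at about 7.5 s (the hand-in returned no verdict).

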